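# Load a crimp-section carrier under the stage clips

## Task

Take the aluminium specimen carrier that has the resin bar on it and put it flat on the microscope's stage, rimmed edge leading and the bar in line with the window. Then slide it gently in under both sprung clips, so that they ride up over its rim and snap down behind it, with the carrier home against the two stops, and let go. Do not ram the stops or press hard on the stage, and leave the other things on the bench where they are.

Things in the scene. Friction and masses are not known exactly. Their poses are not given: they have to be found in the camera images.
- carrier: the carrier to load: aluminium plate 56 mm (its x) by 130 mm (y), 5 mm thick, 0.12 to 0.2 kg, flat underside. Along its leading (+x) edge a raised rim over the full width: its x from 18 to 28 mm, top 9 mm above the underside, square step behind, eased to 8 mm at the very front. A beige resin bar stands across its middle. Origin: middle of the underside, z up. Starts flat on the table
- bar_top (a point): middle of the top of the carrier's resin bar, straight above the carrier's origin. The bar is 20 mm wide (the carrier's x) and 90 mm long (y), and stands up to 28 mm above the carrier's underside. It is the part to grip, across its 20 mm, with the fingertips 10 mm or more above the underside. Axes as the carrier's
- empty_carrier: bystander: the same plate and rim, but with only a dark slot and no bar. Same origin and axes
- microscope: inverted microscope, fixed: white base 300 by 200 mm, black knobs on both sides, and on top a flat grey stage, 190 mm (x, from -100 to 90 mm) by 190 mm (y), its top 120 mm above the table, open from above, with a window 44 by 96 mm in it. Origin: on the table under the window's centre. +x is the way the carrier is slid in, towards the stop rail at the stage's +x end
- window (a point): centre of the window, on the stage's top; axes as the microscope's. At the rail's middle setting the home carrier's origin is here. The carrier lies on the bare stage, clear of the clips, with its origin 50 mm or more before this point (-x)
- stage_front (a point): middle of the stage's front (-x) edge, on its top, where the carrier is brought on
- rail_middle (a point): middle of the top of the aluminium stop rail at its middle setting: 150 mm long in y, 10 mm high, screws to 16 mm. The rail is clamped in slots up to 10 mm nearer or farther in x than this: that shift is not measured, find it by feel. It carries two rigid stop lugs (7 mm high, 12 mm wide, y = 35 and -35 mm), faces 38 mm before this point, and the two clips; they shift with it
- clip_left (a joint): steel clip at the microscope's y = 58 mm: 10 mm wide leaf hinged on the rail; its end has a down-turned lip 50 mm before rail_middle and, before that, a toe sloping up over 21 mm, its end 10 mm above the stage. Joint in rad, grows as the lip rises: 0 at rest (lip 3 mm above the stage), about 0.13 riding on the rim, 0.045 snapped down behind it (in the last 2 mm before the stops)
- clip_right (a joint): the same clip at the microscope's y = -58 mm. The top of each leaf is 15 mm above the stage at rest. A spring presses each lip down with about 1 to 2 N; pushing the carrier in under both takes about 4 to 8 N, and as they snap down they draw it in a little
- etchant_jar: bystander: small amber jar, 48 mm across, 70 mm high, origin under it
- mould_cup: bystander: small white cup, 38 mm across, 26 mm high
- micrometer: bystander: crimp-height micrometer with a white frame, lying flat, 130 mm long, 18 mm high
- screwdriver: bystander: screwdriver, lying flat
- crimp_pliers: bystander: hand crimping pliers, lying flat, 200 mm long
- terminal_reel: bystander: white reel of terminals, 110 mm across, 30 mm high, lying flat
There are look-alikes about, which are no part of the job. Of the things shaped like the carrier, the aluminium one is meant.

How it is judged (in metres and radians):
On the way, in this order (a step that is already met when the one before it is completed fails the run):
1. the carrier lies flat on the stage, in front of the clips, in line with the window (x of carrier in the frame of microscope between -0.1 and -0.022 m and y of carrier in the frame of microscope between -0.02 and 0.02 m and z of carrier in the frame of microscope between 0.117 and 0.1235 m and angle between carrier's own z axis and vertical below 0.06 rad), for 0.1 s.
2. both clips ride up on the carrier's rim (value of joint each of clip_left, clip_right above 0.1 rad and z of carrier in the frame of microscope above 0.117 m), for 0.04 s.
At the end, for the whole second after the job is handed in: The carrier lies flat on the stage (within 2 mm and 0.05 rad), square to it within 0.05 rad, home so that both clips are snapped down behind its rim (each 0.02 to 0.085 rad), its middle within 6 mm of the window's centre sideways and 13 mm along the slide, released and at rest (value of joint clip_left between 0.02 and 0.085 rad and value of joint clip_right between 0.02 and 0.085 rad and x of carrier in the frame of microscope between -0.013 and 0.013 m and y of carrier in the frame of microscope between -0.006 and 0.006 m and z of carrier in the frame of microscope between 0.118 and 0.122 m and angle between the x axis of carrier and the x axis of microscope, either way round below 0.05 rad and angle between carrier's own z axis and vertical below 0.05 rad and linear speed of carrier below 0.01 m/s); the robot touches nothing.
It fails at once if while it goes in under the clips, the carrier is pushed against the microscope (stage, stops and clips together) with more than 25 N (contact force between carrier and microscope above 25 N and x of carrier in the frame of microscope above -0.045 m and z of carrier in the frame of microscope above 0.115 m).
It fails at once if the carrier is slammed onto the microscope with more than 60 N (contact force between carrier and microscope above 60 N).
It fails at once if the gripper presses on the microscope with more than 30 N (contact force between any of the fingers, the arm and microscope above 30 N).
It fails at once if a bystander is moved by more than 20 mm (distance of any of empty_carrier, etchant_jar, mould_cup, micrometer, screwdriver, crimp_pliers, terminal_reel from where it was at the start of the episode above 0.02 m).
It also fails if it takes over 51 s, if anything falls off the work surface, if the arm or the gripper's body presses on something with over 40 N, if the wrist force passes 120 N, or if a joint passes its speed limit or range.

## Robot

A 6-joint arm with a two-finger parallel gripper is mounted at the origin on the work surface. World frame = base frame: x ahead of the robot, y to its left, z up, the work surface at z = 0. Lengths are in mm, angles in rad, forces in N, time in s.
With the tool pointing down it reaches from about 275 to 825 mm from the base axis. Payload 5.2 kg.
Tool frame: the origin (TCP) lies at the very end of the fingers, on their centre line; the grasp point (between the pads) lies 19 mm behind it; z points along the fingers, y is the line along which they close (so a half turn about z gives the same grasp; the last joint's range is limited). The gripper opens to 93 mm and grips with 3 to 60 N. Pads are 15 mm wide; open, the fingers measure 128 mm over their backs; the gripper's body (75 mm by 188 mm) begins 65 mm behind the grasp point.
Start: joints at [-1.552, 0.259, 1.535, -0, 1.348, -0.203], TCP at [121.013, -536.527, 218.653] pointing down, gripper open.
Joint ranges: [-3.14, 3.14], [-0.91, 2.08], [0.19, 2.58], [-1.22, 4.36], [0.22, 2.71], [-3.12, 3.12]. Speed limits (rad/s): [2.57, 2.57, 3.14, 3.14, 3.14, 3.14].

## Interface

Orientations are given as [roll, pitch, yaw] about the fixed x, y, z axes, in that order (R = Rz(yaw) Ry(pitch) Rx(roll)).
In Python, from bench import robot gives the robot as it stands. The module is installed in compiled form; this text tells all that it offers. Calls block until the motion is done:
- robot.move_ptp(position, orientation): joint-space move of the TCP to a pose.
- robot.move_linear(position, ori=None, speed=150, f_stop=None): straight line of the TCP; ori=None keeps the orientation; speed is the mean speed in mm/s. With f_stop (N) it stops when the force on the tool has changed by that much, and returns True; else False.
- robot.move_j(angles): joint-space move.
- robot.move_gripper(opening): opening from 0.0 (shut) to 1.0 (fully open); the grip force is fixed at half the most; returns when the fingers have stopped.
- robot.sleep(seconds).
- robot.inverse_kinematics(position, orientation): joint angles nearest the present ones, or None.
- robot.get_image(name): name is "scene" or "top" or "wrist"; returns a dict with "img" (480x640x3 uint8, blue, green, red), "fovy" (degrees; the focal length in pixels is half the picture's height over the tangent of half this angle, whatever the lens; pixels are square), "cx", "cy" (the principal point, pixels), "k1" (the pictures are not rectified: a ray, as slopes to the right and down, at radius r is drawn at 1 + k1 r^2 times it, then the intrinsics apply), "eye" and "orientation" of the camera in the world. Camera axes: x right, y down, z forward; pixel columns grow to the right and rows downward; lengths in mm; the calibration is good to about 2 mm. A picture is of the moment at which its call begins. There is no depth.
A pose or a line that the arm cannot do raises robot.MotionError and nothing moves.
- robot.hand_in(): hands the job in; it is judged then, once.
Readings, each from a call of its own:
- robot.current_t(): time.
- robot.current_qpos(): joint angles.
- robot.current_joint_vel(): joint speeds.
- robot.current_joint_efforts(): joint torques, N m.
- robot.current_tcp_pos(): TCP position.
- robot.current_eef_rot(): TCP orientation.
- robot.current_contact_force(): force on the tool from outside, world axes, zero at the start.
- robot.current_ft_torque(): the same for the moment, N m.
- robot.current_gripper_width(): opening from 0.0 (shut) to 1.0 (fully open).
- robot.current_finger_force(): force on a finger pad.
Only numpy, scipy, OpenCV 4.12 (cv2) and the standard library are available. Lean on these libraries where they do the work, as an engineer would, in place of code of your own. Each camera call takes 0.05 s, during which the arm holds its last target. There are 200 camera calls.

## Working session

There is one attempt and no reset: what is moved stays moved. The work goes in short steps, each a Python script; the robot and the scene stay as the last script left them, time stands still between calls to the robot, and variables do not carry over. Pictures are saved under pics/ and viewed, at most 10 in all, crops included, and the job is handed in when it is done.

```bash
mkdir -p pics
cat > h.py <<'E'
import numpy as np, cv2, pickle
from scipy.spatial.transform import Rotation as R
def K(c):
    f=240/np.tan(np.radians(c["fovy"])/2); return f
def ray(c,u,v):
    f=K(c); d=np.array([(u-c["cx"])/f,(v-c["cy"])/f]); rd=np.hypot(*d); r=rd
    for _ in range(30): r=rd/(1+c["k1"]*r*r)
    s=d*(r/rd if rd>0 else 1)
    return R.from_euler('xyz',c["orientation"]).as_matrix()@np.array([s[0],s[1],1])
def at_z(c,u,v,z):
    d=ray(c,u,v); e=np.array(c["eye"]); return e+d*(z-e[2])/d[2]
def proj(c,p):
    q=R.from_euler('xyz',c["orientation"]).as_matrix().T@(np.array(p)-np.array(c["eye"])); s=q[:2]/q[2]
    s=s*(1+c["k1"]*(s@s)); return s*K(c)+[c["cx"],c["cy"]]
def snap(robot,n,tag):
    c=robot.get_image(n); pickle.dump(c,open(f"pics/{tag}.pkl","wb")); cv2.imwrite(f"pics/{tag}.png",c["img"]); return c
def load(tag): return pickle.load(open(f"pics/{tag}.pkl","rb"))
E
python3 - <<'E'
from h import *
from bench import robot
for n in("scene","top"):
    c=snap(robot,n,n+"0"); print(n,{k:v for k,v in c.items() if k!="img"})
print(robot.current_t(),robot.current_eef_rot(),robot.current_gripper_width())
E
```

```text
scene {'fovy': 49.9133337124514, 'cx': 317.38054203813647, 'cy': 245.38054992432046, 'k1': -0.04867238387078302, 'eye': array([1062.54877415,  466.51066828, 1042.81457374]), 'orientation': array([-2.4718295 ,  0.01313009,  2.28256114])}
top {'fovy': 49.23247304291464, 'cx': 316.9908548068461, 'cy': 242.52338324864044, 'k1': -0.11991025526812306, 'eye': array([ 449.15758277,   10.22030553, 1376.1728201 ]), 'orientation': array([-3.09630264, -0.00703622, -1.56361367])}
0.1 [-3.13993705e+00 -3.43156887e-04  2.21767197e-01] 1.0023362080230003
```

View pics/top0.png

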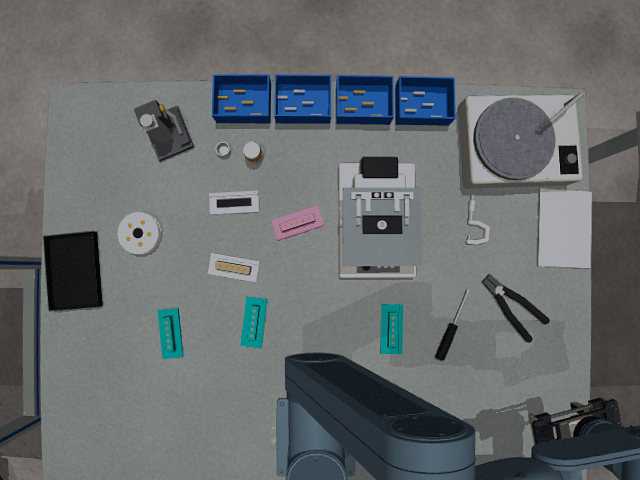

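View pics/scene0.png

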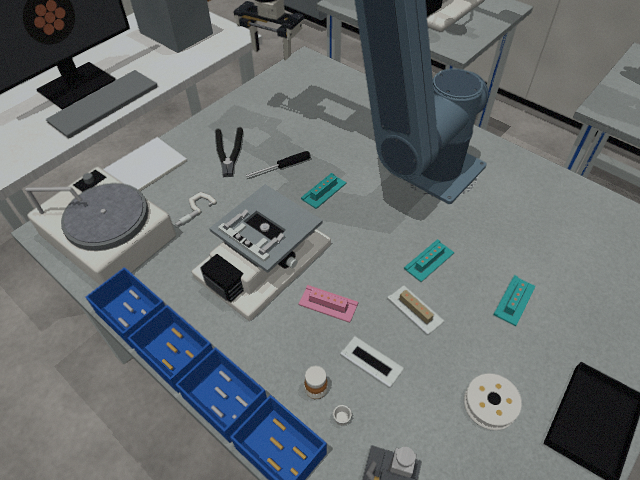

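Top view: the beige-bar white/aluminium plate is at (234,268). Look-alikes are the empty carrier (234,203), a pink one (297,222) and teal ones (170,333), (254,322) and (391,329). I choose (234,268). The microscope stage is at about (382,228) with the rail at its top edge (+x world). Next, close crops.

Run:
```python
from h import *
c=load("top0"); s=load("scene0")
a=cv2.resize(c["img"][180:275,335:430],(475,475),interpolation=cv2.INTER_CUBIC)
b=cv2.resize(c["img"][245:290,202:267],(325,225),interpolation=cv2.INTER_CUBIC)
d=cv2.resize(s["img"][280:340,382:447],(325,300),interpolation=cv2.INTER_CUBIC)
o=np.zeros((525,800,3),np.uint8); o[:475,:475]=a; o[:225,475:]=b; o[225:,475:]=d
cv2.imwrite("pics/crop1.png",o)
```

```text
(no output)
```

View pics/crop1.png

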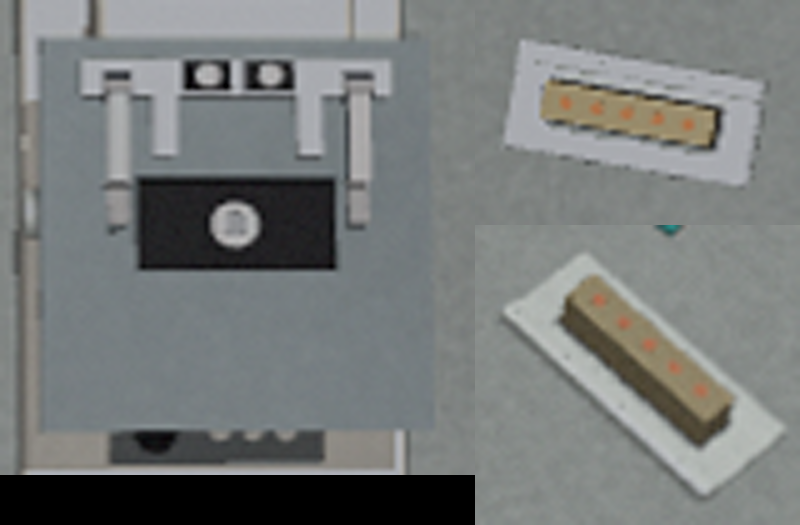

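The crop confirms the beige bar on an aluminium plate. Its step line runs from (535,62) to (755,97), so the rim is on the upper (+x world) side. The stage corners are (38,38), (433,38), (435,430), (40,430) and the window corners (137,177), (336,177), (337,268), (138,269).

```bash
cat > m.py <<'E'
from h import *
c=load("top0")
def o(p,off): return (p[0]+.5)/5-.5+off[0],(p[1]+.5)/5-.5+off[1]
def quad(P,off,z): return np.array([at_z(c,*o(p,off),z)[:2] for p in P])
def rep(n,q):
    e=np.linalg.norm(q-np.roll(q,-1,0),axis=1)
    xd=(q[0]+q[1]-q[2]-q[3]); yd=(q[0]+q[3]-q[1]-q[2])
    print(n,"c",q.mean(0).round(1),"edges",e.round(1),"yaw x",np.degrees(np.arctan2(xd[1],xd[0])).round(2),"yaw y",np.degrees(np.arctan2(-yd[0],yd[1])).round(2))
A=(335,180);B=(202-95,245)
rep("stage",quad([(38,38),(433,38),(435,430),(40,430)],A,120))
rep("window",quad([(137,177),(336,177),(337,268),(138,269)],A,120))
rep("plate",quad([(523,40),(764,82),(747,185),(504,146)],B,6))
rep("bar",quad([(545,80),(720,106),(714,148),(541,120)],B,28))
E
python3 m.py
```

```text
stage c [ 546.7 -154.9] edges [192.4 190.3 190.9 189.2] yaw x 0.33 yaw y 0.5
window c [ 551.7 -154.8] edges [96.5 44.1 96.4 44.4] yaw x 0.66 yaw y 0.65
plate c [444.9 219.4] edges [128.9  54.5 129.6  56.5] yaw x -9.11 yaw y -8.93
bar c [444.8 218.3] edges [91.7 21.8 90.8 20.7] yaw x -6.27 yaw y -8.25
```

Run:
```python
from h import *
from bench import robot
for y in (81.1,-98.9):
    print(y, robot.inverse_kinematics([445,219,200],[np.pi,0,np.radians(y)]))
for y in (90.5,-89.5):
    print(y, robot.inverse_kinematics([487,-155,200],[np.pi,0,np.radians(y)]), robot.inverse_kinematics([550,-155,140],[np.pi,0,np.radians(y)]))
robot.move_ptp([445,219,220],[np.pi,0,np.radians(81.1)])
c=snap(robot,"wrist","w1"); print(robot.current_t(),robot.current_tcp_pos(),robot.current_eef_rot(),{k:v for k,v in c.items() if k!="img"},robot.current_contact_force())
```

```text
81.1 [ 2.32033722e-01  1.75407232e-01  1.68940813e+00 -4.44089210e-16
  1.27677729e+00  3.87368025e-01]
-98.9 [ 0.23203372  0.17540723  1.68940813  0.          1.27677729 -2.75422463]
90.5 [-0.52667227  0.20251861  1.65533315  0.          1.2837409  -0.53539892] [-0.46983165  0.35962256  1.59432958  0.          1.18764052 -0.4785583 ]
-89.5 [-5.26672271e-01  2.02518607e-01  1.65533315e+00 -4.44089210e-16
  1.28374090e+00  2.60619374e+00] [-4.69831649e-01  3.59622555e-01  1.59432958e+00 -4.44089210e-16
  1.18764052e+00  2.66303436e+00]
3.0417 [445.40104851 218.36937437 219.95105325] [3.14154739e+00 1.46375699e-04 1.41421353e+00] {'fovy': 60.173979297006674, 'cx': 315.6528822601735, 'cy': 238.4417432934412, 'k1': -0.03351262520959817, 'eye': array([457.30454464, 292.51311838, 385.47315739]), 'orientation': array([ 2.86401148e+00,  2.32804726e-04, -1.56721899e-01])} [ 0.17398386 -0.35804789  0.78221498]
```

View pics/w1.png

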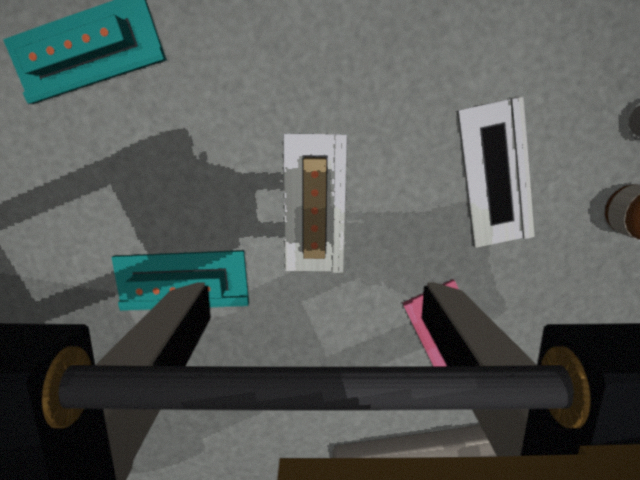

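The wrist view shows the plate with corners (284,135), (347,135), (343,272), (285,271). The rim is on the right (+x), and the bar top runs (303,156) to (326,258).

Run:
```python
from h import *
c=load("w1")
def rep(n,P,z):
    q=np.array([at_z(c,*p,zz)[:2] for p,zz in zip(P,z)])
    e=np.linalg.norm(q-np.roll(q,-1,0),axis=1); ax=q[0]+q[3]-q[1]-q[2]; 
    print(n,q.mean(0).round(1),e.round(1),[np.degrees(np.arctan2(-d[0],d[1])).round(2) for d in (q[0]-q[3],q[1]-q[2])])
rep("plate",[(284,135),(346.5,135),(343.5,272),(285.5,271)],[5,8,8,5])
rep("bar",[(303,156),(328,156),(326,258.5),(303,258.5)],[28]*4)
```

```text
plate [444.4 216.7] [ 55.6 129.2  56.5 129.2] [np.float64(-9.51), np.float64(-9.12)]
bar [444.9 218.6] [21.3 91.9 20.9 91.9] [np.float64(-9.45), np.float64(-9.65)]
```

Run:
```python
from h import *
from bench import robot
o=[np.pi,0,np.radians(80.8)]
robot.move_ptp([444.8,218.2,60],o)
print(robot.move_linear([444.8,218.2,13],speed=80,f_stop=8), robot.current_tcp_pos())
robot.move_gripper(0.0); print(robot.current_gripper_width()*93,robot.current_finger_force())
robot.move_linear([444.8,218.2,230],speed=200)
print(robot.current_gripper_width()*93,robot.current_contact_force())
robot.move_ptp([485.7,-155.4,230],[np.pi,0,np.radians(90.5)])
robot.move_linear([485.7,-155.4,150],speed=100)
robot.sleep(.2)
snap(robot,"wrist","w2");snap(robot,"top","t2")
print(robot.current_t(),robot.current_tcp_pos(),robot.current_eef_rot(),robot.current_gripper_width()*93,robot.current_contact_force())
a=load("t2")["img"][170:290,325:445]; cv2.imwrite("pics/c2.png",np.hstack([cv2.resize(load("w2")["img"],(600,450))[:, :],cv2.resize(a,(200,200))[:, :].copy() if 0 else np.vstack([cv2.resize(a,(200,200)),np.zeros((250,200,3),np.uint8)])]))
```

```text
False [445.27640175 218.33473531  13.42964369]
19.46411491950615 29.999805092811584
19.651287221733448 [ 0.05991251 -0.11261166 -1.4248504 ]
9.475 [ 485.92313527 -155.56485078  150.44939135] [3.14079368e+00 4.76586370e-04 1.57946089e+00] 19.637301512571895 [ 0.66585253 -0.21441381 -1.65624957]
```

View pics/c2.png

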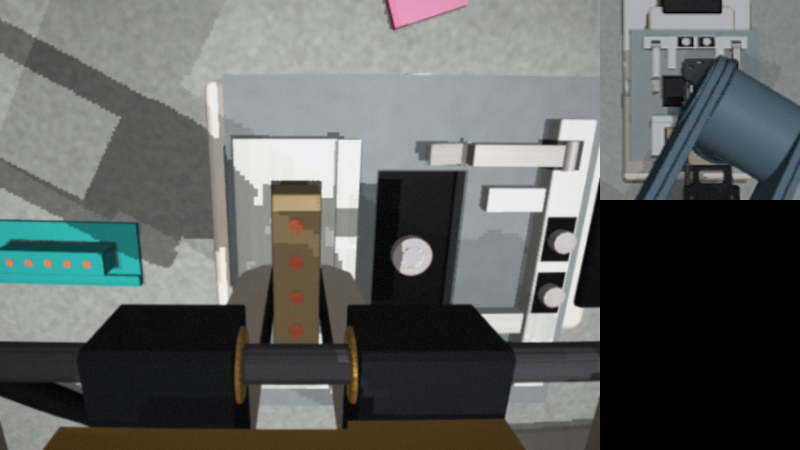

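The wrist view shows the carrier held square over the stage front, rim towards the clips. Its far edge runs (232,138)–(361,139), the window's far corners are (379,171) and (464,171), and the stage's far-left corner is (223,77).

Run:
```python
from h import *
c=load("w2"); f=640/600
P=lambda u,v,z: at_z(c,u*f,v*f,z)[:2].round(1)
print("plate far",P(232,138.5,142),P(361,139,145.5),"rim edge lower",P(358,300,145.5))
print("window far",P(379,171,120),P(464,171,120),"lower",P(372.5,303,120))
print("stage far-left",P(223,77,120),P(600,75,120))
print("bar far top",P(273,194,165),P(321,194,165))
```

```text
plate far [457.4 -91.5] [513.6 -91. ] rim edge lower [ 516.3 -167.5]
window far [ 527.8 -108.4] [ 571.3 -107.9] lower [ 529.2 -182.3]
stage far-left [450.6 -64.1] [632.9 -60.2]
bar far top [ 476.6 -111.5] [ 495.6 -111.4]
```

Run:
```python
from h import *
from bench import robot
F0=robot.current_contact_force()
robot.move_linear([485.7,-155.4,138],speed=50)
print(robot.move_linear([485.7,-155.4,130],speed=8,f_stop=3.5), robot.current_tcp_pos(), robot.current_contact_force()-F0)
robot.move_gripper(0.35); robot.sleep(.2)
p=robot.current_tcp_pos(); print(p,robot.current_contact_force())
snap(robot,"wrist","w3")
robot.move_gripper(0.0)
print(robot.current_t(),robot.current_tcp_pos(),robot.current_contact_force(),robot.current_gripper_width()*93)
cv2.imwrite("pics/c3.png",cv2.resize(load("w3")["img"][50:400,180:640],(789,600)))
```

```text
True [ 485.72072402 -155.38604773  132.94417159] [-0.65245964  0.5638767   4.93275899]
[ 484.97977058 -154.97832574  132.06347416] [ 0.16824989 -0.00451216 -0.3890608 ]
11.625 [ 485.01290305 -154.97315276  132.13797894] [ 0.82443289 -0.45534409 -0.08431328] 19.784861611492712
```

View pics/c3.png

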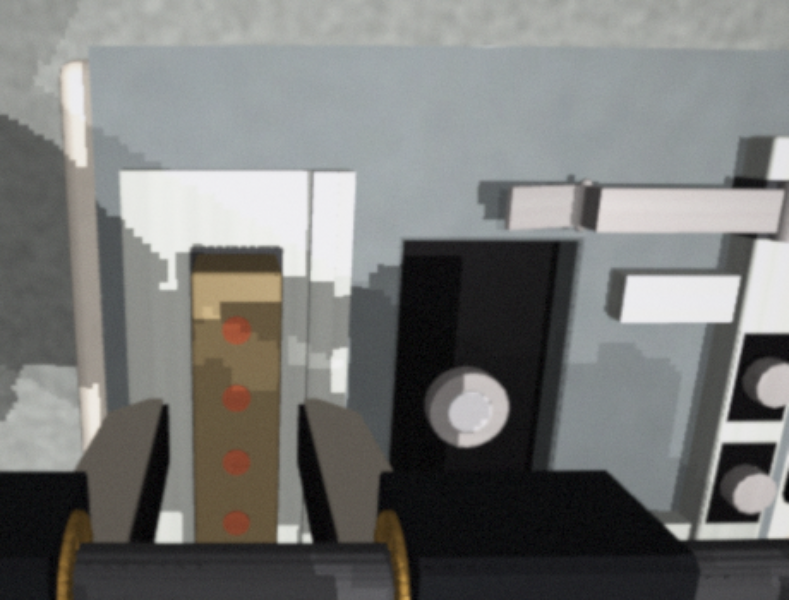

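The carrier lies flat on the stage. Its far edge runs (120,171)–(355,171) and its rim front goes from (355,171) to (349,393). The window's far edge is (404,240)–(578,240), the left edge runs to (391,468), and the lug face is near (620,297).

Run:
```python
from h import *
c=load("w3"); s=460/789
P=lambda u,v,z: at_z(c,u*s+180,v*s+50,z)[:2]
def yaw(a,b): d=a-b; return np.degrees(np.arctan2(-d[0],d[1])).round(2)
a,b,d=P(120,171,125),P(355,171,128),P(349,393,128); w1,w2,w3=P(404,240,120),P(578,240,120),P(391,468,120)
print(a,b,"yaw rim",yaw(b,d)); print(w1,w2,"yaw win",yaw(w1,w3)); print("lug face",P(608,321,120),P(623,275,127),P(625,322,127))
print("stage far edge yaw",P(90,46,120),P(780,48,120)); print("bar yaw",yaw(P(191,250,148),P(195,540,148)))
```

```text
[457.49242415 -91.54080209] [513.07900354 -90.85924081] yaw rim 1.56
[ 527.70408968 -108.29221136] [ 572.01954627 -107.76863453] yaw win 1.04
lug face [ 582.98510377 -128.98071123] [ 581.08866472 -115.22852732] [ 583.51430033 -127.27638997]
stage far edge yaw [450.53693935 -62.93453256] [615.19673793 -60.78220904]
bar yaw 0.33
```

Run:
```python
from h import *
from bench import robot
p=robot.current_tcp_pos(); d=np.array([np.cos(np.radians(.6)),np.sin(np.radians(.6)),0])
z=np.array([0,0,.2])
print(p,robot.move_linear(list(p+z+32*d),speed=40,f_stop=8),robot.current_tcp_pos(),robot.current_contact_force())
hit=robot.move_linear(list(p+z+50*d),speed=12,f_stop=10); print(hit,robot.current_tcp_pos(),robot.current_contact_force(),robot.current_ft_torque())
if not hit:
    hit=robot.move_linear(list(p+z+60*d),speed=10,f_stop=10); print(hit,robot.current_tcp_pos(),robot.current_contact_force())
print(robot.current_t(),robot.current_gripper_width()*93)
```

```text
[ 485.01290305 -154.97315276  132.13797894] False [ 516.79546804 -154.53869796  132.22567742] [ 0.89041947  0.53216772 -2.18743443]
False [ 534.79653264 -154.37111923  132.18671806] [-4.81961073  0.52736336 -0.05965505] [-0.02597235  0.69935379  0.02699   ]
False [ 545.0728537  -154.32539815  132.2034437 ] [-3.21446103  0.08882739 -1.94169357]
15.375 19.969940904429915
```

Run:
```python
from h import *
from bench import robot
p=robot.current_tcp_pos(); d=np.array([np.cos(np.radians(.6)),np.sin(np.radians(.6)),0])
for i in range(10):
    hit=robot.move_linear(list(p+(i+1)*2*d),speed=6,f_stop=8); F=robot.current_contact_force(); print(hit,robot.current_tcp_pos().round(2),F.round(2))
    if hit or F[0]<-11: break
snap(robot,"wrist","w4")
print(robot.current_t(),robot.current_gripper_width()*93)
cv2.imwrite("pics/c4.png",cv2.resize(load("w4")["img"][50:400,180:640],(789,600)))
```

```text
False [ 547.66 -154.33  132.18] [-0.88  0.17 -5.55]
False [ 549.12 -154.28  132.21] [-2.33 -0.64 -4.31]
False [ 551.21 -154.25  132.19] [-1.94 -0.76 -5.41]
False [ 553.7  -154.39  132.44] [-0.3   0.04 -4.91]
False [ 554.75 -154.23  132.22] [-2.56 -0.97 -1.61]
True [ 554.74 -154.22  132.17] [-0.63  1.    4.52]
18.1583 19.519552445919054
```

View pics/c4.png

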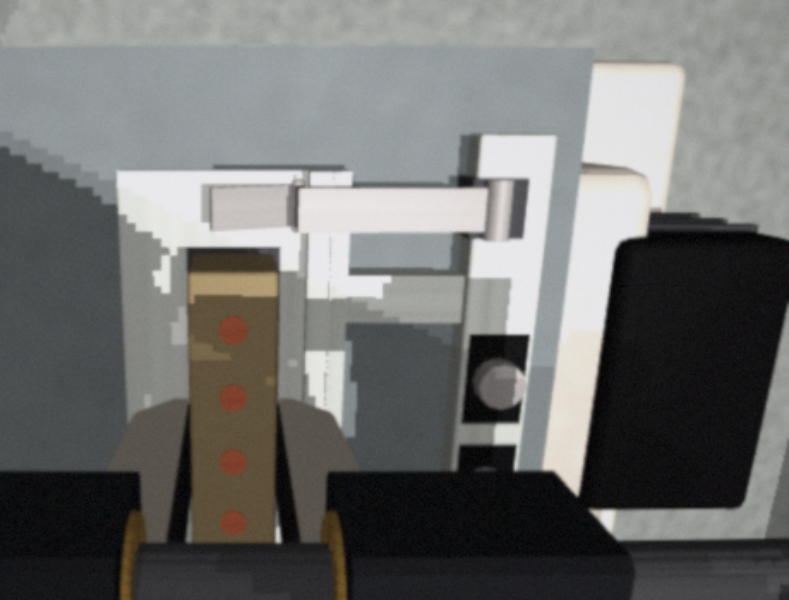

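The left clip's lip, at about (298,205), sits just behind the rim step (306). The plate front (350) appears to meet the lug (348). A small gentle push should confirm it's home.

Run:
```python
from h import *
from bench import robot
p=robot.current_tcp_pos(); d=np.array([np.cos(np.radians(.6)),np.sin(np.radians(.6)),0])
for i in range(6):
    hit=robot.move_linear(list(p+(i+1)*.6*d),speed=4,f_stop=7); F=robot.current_contact_force(); print(hit,robot.current_tcp_pos().round(2),F.round(2))
    if hit or F[0]<-9: break
snap(robot,"scene","s5"); 
print(robot.current_t())
cv2.imwrite("pics/c5.png",cv2.resize(load("s5")["img"][180:300,190:350],(800,600),interpolation=cv2.INTER_CUBIC))
```

```text
False [ 554.82 -154.18  132.29] [-3.59 -0.34  5.34]
False [ 554.82 -154.2   132.33] [-5.22  0.39  7.55]
False [ 554.88 -154.21  132.36] [-8.24 -0.02  7.56]
False [ 554.88 -154.2   132.38] [-8.72 -1.28  9.28]
False [ 554.9  -154.2   132.42] [-10.54  -0.65  10.44]
20.3083
```

View pics/c5.png

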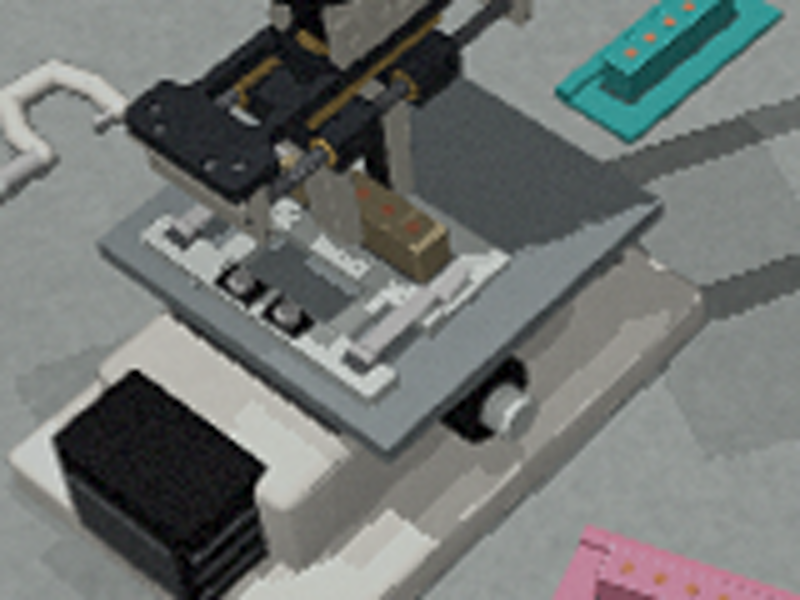

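The force rises with no advance (x stays at 554.9), so the carrier is home on the stops. Next: relax, release and lift straight up, then check both clips.

Run:
```python
from h import *
from bench import robot
p=robot.current_tcp_pos()
robot.move_linear([p[0]+1,p[1],p[2]],speed=5)
print(robot.current_contact_force())
robot.move_gripper(0.35); print(robot.current_tcp_pos(),robot.current_contact_force())
robot.move_linear([p[0],p[1],260],speed=80)
robot.move_linear([p[0]-130,p[1],280],speed=150)
robot.sleep(.2); snap(robot,"top","t6"); snap(robot,"wrist","w6"); snap(robot,"scene","s6")
print(robot.current_t(),robot.current_tcp_pos())
w=cv2.resize(load("w6")["img"],(480,360)); t=cv2.resize(load("t6")["img"][180:270,335:425],(320,320),interpolation=cv2.INTER_CUBIC); s=cv2.resize(load("s6")["img"][180:260,200:330],(390,240),interpolation=cv2.INTER_CUBIC)
o=np.zeros((600,800,3),np.uint8);o[:360,:480]=w;o[:320,480:]=t;o[360:,:390]=s
cv2.imwrite("pics/c6.png",o)
```

```text
[-5.65203186 -0.89439043  5.92453964]
[ 556.09831434 -154.14265442  132.26304954] [0.64853532 0.197292   0.91140559]
24.4167 [ 425.13690449 -154.13364051  279.73194359]
```

View pics/c6.png

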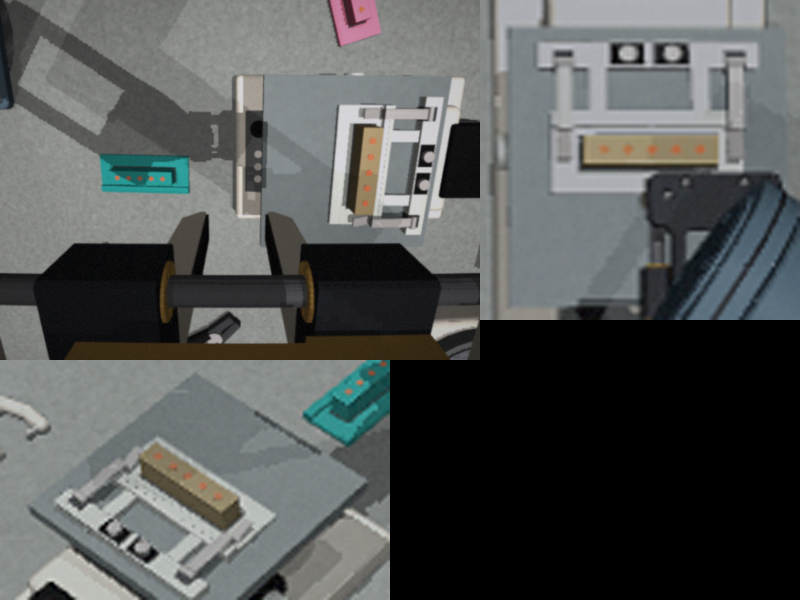

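All three views show the carrier home, with both clips over its rim. One enlarged look to compare the two lips.

Run:
```python
from h import *
w=cv2.resize(load("w6")["img"][120:320,430:600],(476,560),interpolation=cv2.INTER_CUBIC); t=cv2.resize(load("t6")["img"][185:240,345:410],(324,275),interpolation=cv2.INTER_CUBIC)
s=cv2.resize(load("s6")["img"][200:250,215:300],(324,190),interpolation=cv2.INTER_CUBIC)
o=np.zeros((560,800,3),np.uint8);o[:,:476]=w;o[:275,476:]=t;o[275:465,476:]=s
cv2.imwrite("pics/c7.png",o)
```

```text
(no output)
```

View pics/c7.png

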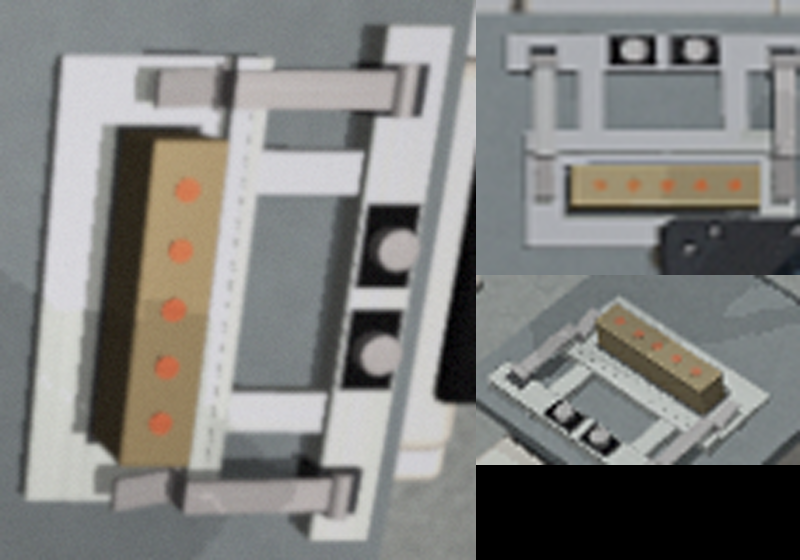

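Run:
```python
from bench import robot
print(robot.hand_in(), robot.current_t())
```

```text
the job is handed in; nothing more can be done
the job is handed in; nothing more can be done
```

I handed the job in at about 24 s of the 51 s allowed: the carrier is flat on the stage and home against both stops, with both clips snapped down behind its rim in the close-up pictures, and the arm is clear; the judge's verdict was not returned.

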